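# Spin-check the plating turntable and index it with a fingertip

### The job

Check that the hand-spun plating turntable runs free: with a flick of a fingertip on its wheel set it spinning anticlockwise seen from above, and let its wide dark index bar run past the fixed pointer at least once without touching the wheel. Then, while it is still turning, brake it with a fingertip so that it comes to rest on a later pass with the index bar at the pointer (the pointer's tip pointing at the bar), never stopping anywhere else or turning back, and let go. Leave the petri dish lying in its collar on the wheel and do not disturb the jar, flask and bottle beside it.

Things in the scene. Friction and masses are not known exactly. Their poses are not given: they have to be found in the camera images.
- turntable: fixed foot of the turntable (grey, does not move); origin on the worktop under the wheel's axis, z up. A grey arm runs out at worktop level along its own +y to a post (outer face 124 mm from the axis, 18 mm wide, 44 mm high) which carries the pointer: a dark tapering nose, top 47.5 mm above the worktop, tip 107 mm from the axis, aimed at the axis, just clear of the rim
- wheel (a joint): angle of the wheel about the turntable's vertical axis, without limits; grows anticlockwise seen from above and keeps counting (no wrapping). 0, 2 pi, 4 pi ...: index bar at the pointer; starts at rest between 0.8 and 3.2, so the bar first passes at 2 pi. Left alone it slows (time constant about 7 s, varies 20 percent, plus 0.02 rad/s2 dry drag); a fingertip pressed on its top drags it or stops it at once
- wheel_top (a point): centre of the wheel's flat top face, on the axis, 42 mm above the worktop. The wheel is an aluminium disc of 105 mm radius, 12 mm thick, about 1 kg. Its top is bare and flat from the dish collar (52.5 mm outer radius, 6 mm high) out to the rim, apart from flush markings
- index_bar (a point): point of the wheel's rim, level with its top face, at the middle of the outer end of the index bar: a flush dark radial bar, 24 mm wide and 40 mm long, reaching inwards from the rim; the other, thin 1.4 mm lines every 30 degrees are mere graduations
- pointer (a point): point of the rim circle (105 mm from the axis, level with the wheel's top face) that the pointer's tip aims at; fixed
- dish_center (a point): centre of the closed petri dish, 93 mm wide and 14 mm high, that lies loose on the middle of the wheel inside the low collar; its centre is 7 mm above the wheel's face and it turns with the wheel
- jar_center (a point): bystander: centre of a loose lidded sample jar, 56 mm wide, 60 mm high, standing upright
- flask_center (a point): bystander: centre of a loose glass Erlenmeyer flask, 58 mm wide, 101 mm high, standing upright
- buffer_center (a point): bystander: centre of a loose white plastic bottle with a screw cap, 42 mm wide, 80 mm high, standing upright

How it is judged:
By the outcome, as a careful person would: the job done as asked, in the order asked, and still so for the second after the job is handed in, with the robot touching nothing.
It also fails if it takes over 51 s, if anything falls off the work surface, if the arm or the gripper's body presses on something with over 40 N, if the wrist force passes 120 N, or if a joint passes its speed limit or range.

### The arm

A 6-joint arm with a two-finger parallel gripper is mounted at the origin on a cart in front of the work surface, level with it; the furniture and walls round the work are solid. World frame = base frame: x ahead of the robot, y to its left, z up, the work surface at z = 0. Lengths are in mm, angles in rad, forces in N, time in s.
With the tool pointing down it reaches from about 275 to 1000 mm from the base axis. Payload 8.4 kg.
Tool frame: the origin (TCP) lies on the mounting face of the last link; the fingertips stand 173 mm ahead of it and the grasp point (between the pads) lies 155 mm ahead of it; z points along the fingers, y is the line along which they close (so a half turn about z gives the same grasp; the last joint's range is limited). The gripper opens to 85 mm and grips with 20 to 120 N. Pads are 22 mm wide; open, the fingers measure 114 mm over their backs; the gripper's body (76 mm by 85 mm) begins 54 mm behind the grasp point. The pads swing forward as they close: fully open they stand 13 mm farther back than shut.
Start: joints at [1.245, 0.353, 1.633, -0, 1.155, -0.002], TCP at [198.856, 592.525, 404.681] pointing down, gripper open.
Joint ranges: [-2.63, 2.63], [-0.92, 2.1], [0.06, 2.66], [-1.3, 4.44], [0, 2.69], [-3.02, 3.02]. Speed limits (rad/s): [2.22, 2.22, 2.79, 3.14, 3.14, 3.14].

### API

Orientations are given as [roll, pitch, yaw] about the fixed x, y, z axes, in that order (R = Rz(yaw) Ry(pitch) Rx(roll)).
In Python, from rig import r gives the robot as it stands.
- The arm moves only by the tool apply_moves, never from a script. Its argument "deltas" is a list of rows, each an object with "claw": the gripper command: -1 is fully open, 1 is shut, values between are in proportion; "delta_pos": the shift along the tool's x, y, z in cm, a list of three; "yaw": the turn about the tool's z in rad. In form: [{"claw": claw, "delta_pos": [tx, ty, tz], "yaw": yaw}, ...]. A call has 1 to 8 rows; each row shifts and turns the commanded pose from where the row before left it, along the tool's axes as they then stand; what a row does not reach is not made up. A row lasts 1/8 s, in which the tool goes at most 62.5 mm and 10.7 degrees, less where a joint would pass 70% of its speed; a pose out of reach is approached as far as the arm can. A call with a gripper value outside its range is refused whole. The fingers move at their own pace and stop on an object; "grip_force" is the grip in N (left out, the last holds). Time passes only in rows, so rows that do not move let the fingers close. It gives the time, the measured TCP pose, the force, the opening and the grip force at its end, in the units of the state.
- r.sense(): the state, without advancing time (a new reading comes with each control period).
- r.grab_frame(name): name is "scene" or "top" or "wrist"; returns a dict with "img" (420x560x3 uint8, blue, green, red), "z_map" (420x560 float32, mm along the optical axis (not along the pixel's ray), 0 where there is no reading), "fx", "fy", "cx", "cy" (pixels), "eye" and "rotation" of the camera in the world; the wrist camera has in their place "T_tool_cam" (4x4, takes a point from camera to tool coordinates, whose origin is the TCP and whose axes are the flange's). Camera axes: x right, y up, looking along -z (the intrinsics and any distortion apply to the point x, -y, -z); pixel columns grow to the right and rows downward; lengths in mm; the calibration is good to about 2 mm. A picture is of the moment at which its call begins: read the wrist's pose just before it.
- r.sign_off(): hands the job in; it is judged then, once.
The state is a dict: "clock": time; "qpos": joint angles; "qvel": joint speeds; "joint_efforts": joint torques, N m; "eef_pos": TCP position; "tcp_rot": TCP orientation; "contact_force": force on the tool from outside, world axes, zero at the start; "wrist_torque": the same for the moment, N m; "opening": opening from 0.0 (shut) to 1.0 (fully open); "grasp_force": force on a finger pad.
Only numpy, scipy, OpenCV 4.12 (cv2) and the standard library are available. Lean on these libraries where they do the work, as an engineer would, in place of code of your own. Each camera call takes 0.05 s, during which the arm holds its last target. There are 200 camera calls.

## Working session

There is one attempt and no reset: what is moved stays moved. The work goes in short steps, Python scripts to look and compute and a tool call to move; the robot and the scene stay as the last step left them, time stands still between calls to the robot, and variables do not carry over. Pictures are saved under pics/ and viewed, at most 10 in all, crops included, and the job is handed in when it is done.

Besides the shell and the picture viewer there is one more tool, called after "Emit:" as a command line: name --argument value ..., lists and objects as JSON in quotes. apply_moves: Moves the arm, as the interface text tells. Its arguments: {"type":"object","properties":{"deltas":{"type":"array"},"grip_force":{"type":"number"}},"required":["deltas"]}

```bash
mkdir -p pics; ls; python3 - <<'E'
from rig import r
import cv2,numpy as np,pickle
s=r.sense();print(s)
for n in("top","scene"):
    f=r.grab_frame(n);pickle.dump(f,open(n+".pkl","wb"));cv2.imwrite(f"pics/{n}0.png",f["img"])
    print(n,f["fx"],f["fy"],f["cx"],f["cy"],f["eye"],f["rotation"],[k for k in f])
E
```

```text
pics
{'clock': 0.0, 'qpos': array([ 1.24459011e+00,  3.53633352e-01,  1.63415251e+00, -8.26911262e-06,
        1.15519036e+00, -2.42474200e-03]), 'qvel': array([ 0.0013781 , -0.0010807 , -0.00014568,  0.00155237,  0.00160405,
       -0.00146287]), 'joint_efforts': array([ 1.48369359e-04, -6.05254984e+01, -3.42081606e+01,  4.15534828e-05,
        9.10969247e-03, -1.49040511e-05]), 'eef_pos': array([198.78413747, 592.28893228, 403.96289258]), 'tcp_rot': array([-3.14020907e+00,  4.20574217e-06,  2.81781452e+00]), 'contact_force': array([-0.43747759, -0.21238646, -0.08078967]), 'wrist_torque': array([-0.00383206, -0.02702695,  0.02229584]), 'grasp_force': 0.0, 'opening': 1.004991574952802}
top 539.0054932604319 539.0054932604319 284.99369631025206 207.27281192917883 [ 334.38779718   11.40191186 1343.81684775] [ 0.15275769 -0.01543595 -1.5981681 ] ['img', 'z_map', 'fx', 'fy', 'cx', 'cy', 'eye', 'rotation']
scene 388.4185475167882 388.4185475167882 279.27998736276953 207.50694448446762 [ -11.27971946 -493.48642102  490.82818486] [ 1.04271162  0.0135494  -0.8434081 ] ['img', 'z_map', 'fx', 'fy', 'cx', 'cy', 'eye', 'rotation']
```

View pics/top0.png

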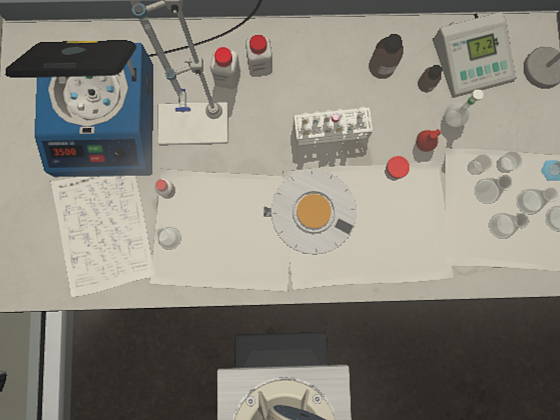

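View pics/scene0.png

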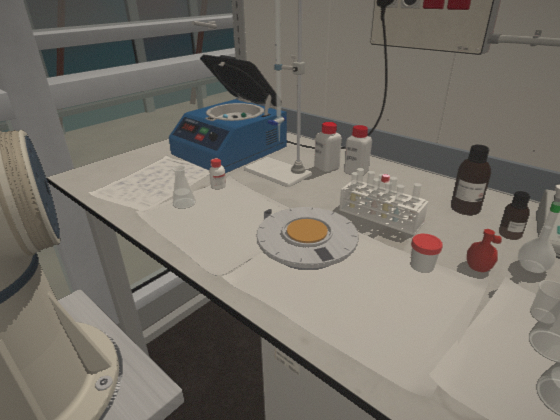

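Top view: wheel around (314,211), pointer at (267,211), dark index bar at (344,227). Jar is at (398,167), flask at (168,237) and bottle at (164,187). Next I fit the wheel from its rim and measure the bar angle.

```bash
cat > h.py <<'E'
import numpy as np,cv2,pickle
from scipy.spatial.transform import Rotation as Ro
def rays(f):
    v,u=np.mgrid[0:420,0:560]
    d=np.stack([(u-f["cx"])/f["fx"],-(v-f["cy"])/f["fy"],-np.ones(u.shape)],-1)
    return d@Ro.from_euler("xyz",f["rotation"]).as_matrix().T
def cloud(f): return f["eye"]+rays(f)*f["z_map"][...,None]
def plane(f,z):
    d=rays(f); return f["eye"]+d*((z-f["eye"][2])/d[...,2])[...,None]
def bar(f,c,r0=72,r1=102):
    """azimuth of the bar from dark unoccluded pixels at wheel height; also count"""
    P=plane(f,42); Z=cloud(f)[...,2]
    d=P[...,:2]-c; R=np.hypot(d[...,0],d[...,1])
    ring=(R>r0)&(R<r1)&(abs(Z-42)<9)
    m=ring&(f["img"].max(-1)<95)
    a=np.arctan2(d[...,1],d[...,0])[m]
    if len(a)==0: return np.nan,0,ring.sum()
    # largest cluster near circular histogram peak
    k=np.exp(1j*a); h=[(np.real(k*np.exp(-1j*t))>np.cos(.2)).sum() for t in np.arange(0,6.28,.05)]
    t=np.arange(0,6.28,.05)[int(np.argmax(h))]
    s=k[np.real(k*np.exp(-1j*t))>np.cos(.25)]
    return np.angle(s.mean()),len(s),ring.sum()
E
python3 - <<'E'
from h import *
for n in("top","scene"):
    f=pickle.load(open(n+".pkl","rb")); C=cloud(f);Z=C[...,2]
    P=plane(f,42)
    near=(abs(P[...,0]-334)<200)&(abs(P[...,1]+60)<160)
    m=((abs(Z-42)<7)&near).astype(np.uint8)
    m=cv2.morphologyEx(m,cv2.MORPH_OPEN,np.ones((3,3)))
    cs,_=cv2.findContours(m,0,cv2.CHAIN_APPROX_NONE); k=max(cs,key=cv2.contourArea)[:,0]
    h=cv2.convexHull(k)[:,0]; q=P[h[:,1],h[:,0],:2]
    A=np.c_[2*q,np.ones(len(q))]; s=np.linalg.lstsq(A,(q**2).sum(1),rcond=None)[0]; c=s[:2]
    print(n,"wheel c",c,"r",np.sqrt(s[2]+c@c), "medZ",np.median(Z[m>0]))
    b=bar(f,c); print("bar az",b)
    R=np.hypot(*(P[...,:2]-c).transpose(2,0,1))
    dz=f["img"].max(-1)<90
    m=dz&(R>106)&(R<135); 
    a=(P[m][:,:2]-c); print("dark outside",m.sum(),a.mean(0),np.arctan2(*a.mean(0)[::-1]))
    for nm,lo,hi in(("dish/orange",55,60),):
        m=(abs(Z-56)<5)&(R<50); print("dish",C[m].mean(0),m.sum())
f=pickle.load(open("top.pkl","rb"))
C=cloud(f)
for nm,(u,v) in dict(jar=(398,167),flask=(168,237),buf=(164,187),rack=(332,122)).items(): print(nm,C[v,u])
E
python3 -c "
import cv2;i=cv2.imread('pics/top0.png');cv2.imwrite('pics/c.png',cv2.resize(i[155:265,255:375],None,fx=5,fy=5,interpolation=2))"
```

```text
top wheel c [515.65306835 -80.90424505] r 99.13847718455224 medZ 41.50891922603671
bar az (np.float64(-1.9624732746945561), 37, np.int64(2585))
dark outside 10 [ 11.30748815 115.00792677] 1.472792101334594
dish [521.08122322 -76.2445449   51.78298288] 48
scene wheel c [504.8089828  -88.27312287] r 95.32479860065321 medZ 41.12121392977173
bar az (np.float64(-1.8848316932179963), 72, np.int64(2056))
dark outside 32 [ 16.82931295 109.34793983] 1.418088456804238
dish [nan nan nan] 0
jar [ 624.00085833 -292.7554578    60.79959544]
flask [465.4189977  264.09112852  73.3818153 ]
buf [584.17791742 272.75565907  80.76626491]
rack [ 741.74722152 -135.86941195   60.46275783]<stdin>:18: RuntimeWarning: Mean of empty slice.
  ret = um.true_divide(
```

View pics/c.png

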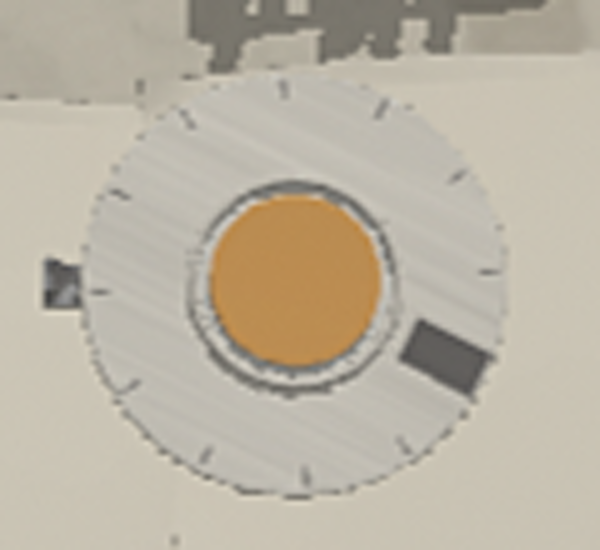

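The crop shows the wheel centre at about (313.5,211.3) full-frame px, radius 42.6 px. The post and pointer are due left and the bar is lower right. Next I refine with colour edges in both views.

```bash
python3 - <<'E'
from h import *
for n,(u0,v0) in(("top",(314,211)),("scene",(307,236))):
    f=pickle.load(open(n+".pkl","rb")); im=f["img"]
    hsv=cv2.cvtColor(im,cv2.COLOR_BGR2HSV)
    P=plane(f,42);c=P[v0,u0,:2]
    lab=cv2.cvtColor(im,cv2.COLOR_BGR2LAB).astype(int)
    print(n,"b* wheel/paper",lab[v0+30,u0-10] , lab[v0+60,u0-10])
    # radial colour edge on the plane: warmest step in b* between r=90..118
    for it in range(3):
        pts=[]
        Pm=P[...,:2].reshape(-1,2)
        R=Ro.from_euler("xyz",f["rotation"]).as_matrix()
        def px(p): 
            q=(p-f["eye"])@R; return f["cx"]+f["fx"]*q[:,0]/-q[:,2], f["cy"]-f["fy"]*q[:,1]/-q[:,2]
        rr=np.arange(85,122,.5)
        for a in np.arange(0,6.28,.03):
            p=np.c_[c[0]+rr*np.cos(a),c[1]+rr*np.sin(a),np.full(len(rr),42.)]
            u,v=px(p); b=cv2.remap(lab[...,2].astype(np.float32),u[None].astype(np.float32),v[None].astype(np.float32),1)[0]
            g=np.convolve(b,np.r_[np.ones(8),-np.ones(8)],'valid'); k=g.argmax()
            if g[k]>20: pts.append(p[k+8,:2] if 0 else c+(rr[k+7]+.25)*np.r_[np.cos(a),np.sin(a)])
        q=np.array(pts); w=np.ones(len(q),bool)
        for _ in range(5):
            A=np.c_[2*q,np.ones(len(q))]; s=np.linalg.lstsq(A[w],(q[w]**2).sum(1),rcond=None)[0]; c=s[:2]
            rad=np.sqrt(s[2]+c@c); e=abs(np.hypot(*(q-c).T)-rad); w=e<max(1.5,2*np.median(e))
    print(" c",c,"r",rad,w.sum(),len(q))
    b=bar(f,c); print(" bar",b)
    P2=plane(f,46)[...,:2]-c; R2=np.hypot(P2[...,0],P2[...,1])
    m=(R2>106)&(R2<124)&(abs(np.arctan2(P2[...,1],P2[...,0])-1.5)<.4)&(im.max(-1)<150)
    a=P2[m].mean(0);print(" post",m.sum(),a,np.arctan2(a[1],a[0]), "wheel angle",b[0]-np.arctan2(a[1],a[0])+2*np.pi)
    o=(hsv[...,0]>8)&(hsv[...,0]<20)&(hsv[...,1]>130)&(np.hypot(*(P[...,:2]-c).transpose(2,0,1))<60)
    print(" orange",o.sum(),plane(f,54)[o].mean(0))
E
```

```text
top b* wheel/paper [194 127 133] [202 128 136]
 c [522.88366884 -83.06461455] r 104.44410059887016 121 128
 bar (np.float64(-2.0506713894758244), 38, np.int64(2687))
 post 58 [  0.55437572 114.24708517] 1.565943937202629 wheel angle 2.6665699805011327
 orange 867 [522.28031175 -82.89601935  54.        ]
scene b* wheel/paper [113 129 131] [174 129 135]
 c [510.04974158 -95.26367227] r 101.81895851459448 64 96
 bar (np.float64(-1.982849497019374), 55, np.int64(2183))
 post 46 [  5.68577099 114.6215638 ] 1.521232229469634 wheel angle 2.7791035806905784
 orange 688 [511.23001018 -94.69924884  54.        ]
```

Emit:
apply_moves --deltas '[{"claw": 1, "delta_pos": [0, 0, 0], "yaw": -0.162}, {"claw": 1, "delta_pos": [0, 0, 0], "yaw": -0.162}, {"claw": 1, "delta_pos": [-2, -4.7, 0], "yaw": 0}, {"claw": 1, "delta_pos": [-2, -4.7, 0], "yaw": 0}, {"claw": 1, "delta_pos": [-2, -4.7, 0], "yaw": 0}, {"claw": 1, "delta_pos": [-2, -4.7, 0], "yaw": 0}, {"claw": 1, "delta_pos": [-2, -4.7, 0], "yaw": 0}, {"claw": 1, "delta_pos": [-2, -4.7, 0], "yaw": 0}]' --grip_force 20

```text
clock: 1.1
eef_pos: [319.2, 309.0, 404.5]
tcp_rot: [-3.141, 0.0, -3.141]
contact_force: [0.7, 0.2, -0.2]
opening: -0.0
grasp_force: 0.0
```

Emit:
apply_moves --deltas '[{"claw": 1, "delta_pos": [-2, -4.7, 0], "yaw": 0}, {"claw": 1, "delta_pos": [-2, -4.7, 0], "yaw": 0}, {"claw": 1, "delta_pos": [-2, -4.7, 0], "yaw": 0}, {"claw": 1, "delta_pos": [-2, -4.7, 0], "yaw": 0}, {"claw": 1, "delta_pos": [-2, -4.7, 0], "yaw": 0}, {"claw": 1, "delta_pos": [-2, -4.7, 0], "yaw": 0}, {"claw": 1, "delta_pos": [-2, -4.7, 0], "yaw": 0}, {"claw": 1, "delta_pos": [-2, -4.7, 0], "yaw": 0}]'

```text
clock: 2.1
eef_pos: [479.3, -67.2, 404.6]
tcp_rot: [3.141, -0.0, 3.141]
contact_force: [0.9, 0.2, 0.2]
opening: 0.002
grasp_force: 0.0
```

```bash
python3 - <<'E'
from h import *
from rig import r
s=r.sense(); f=r.grab_frame("wrist"); 
T=np.array(f["T_tool_cam"]); print(T.round(3))
Rt=Ro.from_euler("xyz",s["tcp_rot"]).as_matrix()
f["eye"]=s["eef_pos"]+Rt@T[:3,3]; f["rotation"]=Ro.from_matrix(Rt@T[:3,:3]).as_euler("xyz")
pickle.dump(f,open("wrist.pkl","wb")); cv2.imwrite("pics/w0.png",f["img"])
C=cloud(f);print(s["eef_pos"],f["eye"],f["fx"])
hsv=cv2.cvtColor(f["img"],cv2.COLOR_BGR2HSV)
o=(hsv[...,0]>8)&(hsv[...,0]<20)&(hsv[...,1]>130); print(o.sum(),plane(f,54)[o].mean(0),np.median(C[o][:,2]))
g=r.grab_frame("top");pickle.dump(g,open("top1.pkl","wb"))
print(bar(g,np.array([522.6,-83])))
E
```

```text
[[ 0.     0.963  0.269 68.184]
 [ 1.     0.    -0.    -0.934]
 [-0.     0.269 -0.963 29.909]
 [ 0.     0.     0.     1.   ]]
[479.26924248 -67.15332395 404.59227645] [411.08381606 -68.07667171 374.68705648] 363.7558836176966
5195 [518.12857843 -87.88613659  54.        ] 49.035403376463364
(np.float64(-2.0539451168109535), 102, np.int64(1225))
```

View pics/w0.png

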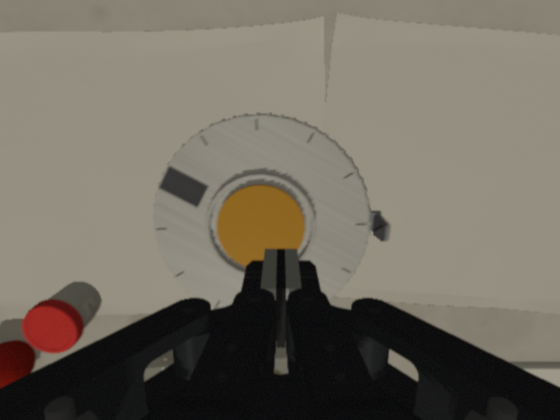

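The wrist view shows the wheel with the bar at (183,186), the pointer at (380,224), and the fingers hiding the lower part. I'll fit the visible rim here.

```bash
python3 - <<'E'
from h import *
f=pickle.load(open("wrist.pkl","rb"))
lab=cv2.cvtColor(f["img"],cv2.COLOR_BGR2LAB).astype(np.float32)
print(lab[150,220],lab[150,100])
P=plane(f,42); R=Ro.from_euler("xyz",f["rotation"]).as_matrix()
def px(p):
    q=(p-f["eye"])@R; return f["cx"]+f["fx"]*q[:,0]/-q[:,2], f["cy"]-f["fy"]*q[:,1]/-q[:,2]
c=np.array([520.,-86]); rr=np.arange(85,122,.5)
for it in range(4):
    q=[]
    for a in np.arange(0,6.28,.03):
        p=np.c_[c[0]+rr*np.cos(a),c[1]+rr*np.sin(a),np.full(len(rr),42.)];u,v=px(p)
        if v.max()>265 and abs(u.mean()-280)<130: continue
        b=cv2.remap(lab[...,2],u[None].astype(np.float32),v[None].astype(np.float32),1)[0]
        g=np.convolve(b,np.r_[np.ones(8),-np.ones(8)],'valid');k=g.argmax()
        if g[k]>15:q.append(c+(rr[k+7]+.25)*np.r_[np.cos(a),np.sin(a)])
    q=np.array(q);w=np.ones(len(q),bool)
    for _ in range(5):
        A=np.c_[2*q,np.ones(len(q))];s=np.linalg.lstsq(A[w],(q[w]**2).sum(1),rcond=None)[0];c=s[:2]
        rad=np.sqrt(s[2]+c@c);e=abs(np.hypot(*(q-c).T)-rad);w=e<max(1.5,2*np.median(e))
print(c,rad,w.sum(),len(q)); b=bar(f,c);
P2=plane(f,46)[...,:2]-c;R2=np.hypot(P2[...,0],P2[...,1]);az=np.arctan2(P2[...,1],P2[...,0])
m=(R2>106)&(R2<124)&(abs(az-1.5)<.4)&(f["img"].max(-1)<105)
a=P2[m].mean(0);print(b,m.sum(),a,np.arctan2(a[1],a[0]),b[0]-np.arctan2(a[1],a[0])+2*np.pi)
C=cloud(f);print("wheel depth z",np.median(C[150:170,230:280,2]),"table z",np.median(C[60:90,100:200,2]))
for n in("top","scene"):
    g=pickle.load(open(n+".pkl","rb"));C=cloud(g);P=plane(g,0)
    k=(abs(P[...,0]-480)<40)&(abs(P[...,1]-120)<40);print(n,"table z",np.median(C[k][:,2]))
E
```

```text
[147. 127. 134.] [152. 127. 137.]
[523.54680187 -86.08395051] 104.17449896895897 109 117
(np.float64(-2.047187383145996), 789, np.int64(14442)) 367 [  0.19959682 112.78735752] 1.569026654927919 2.6669712691056713
wheel depth z 43.04779633418437 table z 1.8713755470535602
top table z 0.1874966145048802
scene table z 0.08813441439221492
```

Emit:
apply_moves --deltas '[{"claw": 1, "delta_pos": [-0.8, -4.7, 0], "yaw": 0}, {"claw": 1, "delta_pos": [-0.8, -4.6, 2], "yaw": 0}, {"claw": 1, "delta_pos": [0, 0, 5], "yaw": 0}, {"claw": 1, "delta_pos": [0, 0, 5], "yaw": 0}, {"claw": 1, "delta_pos": [0, 0, 5], "yaw": 0}, {"claw": 1, "delta_pos": [0, 0, 0.9], "yaw": 0}, {"claw": 1, "delta_pos": [0, 0, 0], "yaw": 0}]'

```text
clock: 3.08
eef_pos: [495.2, -158.2, 226.1]
tcp_rot: [3.141, -0.001, -3.141]
contact_force: [-0.3, -0.1, 0.5]
opening: 0.003
grasp_force: 0.0
```

```bash
python3 - <<'E'
from h import *
from rig import r
s=r.sense();print(s["clock"],s["eef_pos"],s["contact_force"])
g=r.grab_frame("top");pickle.dump(g,open("top2.pkl","wb"));cv2.imwrite("pics/t2.png",cv2.resize(g["img"][120:300,180:440],None,fx=3,fy=3))
print(bar(g,np.array([523,-83.5])))
E
```

```text
3.075 [ 495.21943656 -158.20988696  226.08008331] [-0.31130716 -0.10979633  0.4554792 ]
(np.float64(-3.1136888031916303), 2, np.int64(1674))
```

View pics/t2.png

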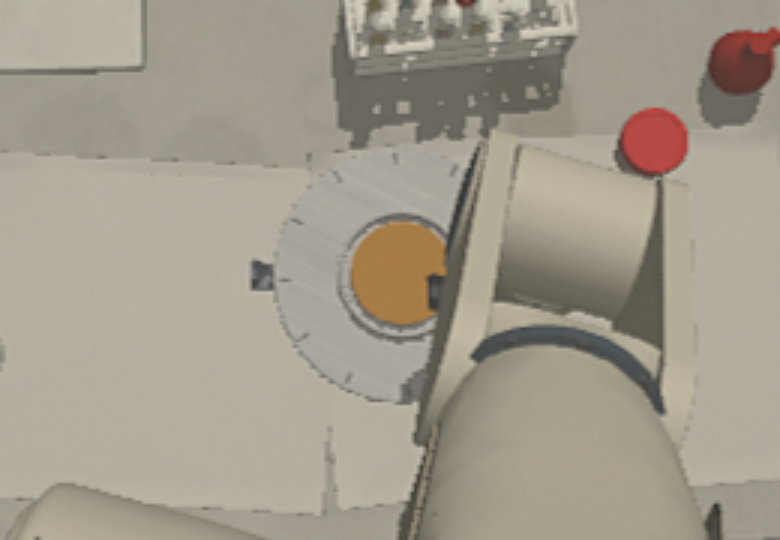

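The pointer-side half of the wheel stays visible, with the pointer at (263,276) in the crop. Now lower gently to find contact.

Emit:
apply_moves --deltas '[{"claw": 1, "delta_pos": [0, 0, 0.8], "yaw": 0}, {"claw": 1, "delta_pos": [0, 0, 0.2], "yaw": 0}, {"claw": 1, "delta_pos": [0, 0, 0], "yaw": 0}]'

```text
clock: 3.5
eef_pos: [495.1, -158.4, 216.0]
tcp_rot: [-3.141, 0.0, -3.141]
contact_force: [-0.5, 0.5, 0.9]
opening: 0.006
grasp_force: 0.0
```

Emit:
apply_moves --deltas '[{"claw": 1, "delta_pos": [0, 0, 0.1], "yaw": 0}, {"claw": 1, "delta_pos": [0, 0, 0], "yaw": 0}]'

```text
clock: 3.75
eef_pos: [495.6, -158.6, 215.4]
tcp_rot: [-3.141, 0.002, -3.141]
contact_force: [-0.3, -0.8, 6.3]
opening: 0.006
grasp_force: 3.0
```

Emit:
apply_moves --deltas '[{"claw": 1, "delta_pos": [-0.6, 0, 0], "yaw": 0}, {"claw": 1, "delta_pos": [-1.3, 0, 0], "yaw": 0}, {"claw": 1, "delta_pos": [-2.1, 0, 0], "yaw": 0}, {"claw": 1, "delta_pos": [-2.2, 0, -2.0], "yaw": 0}, {"claw": 1, "delta_pos": [-0.5, 0, -0.5], "yaw": 0}]'

```text
clock: 4.38
eef_pos: [563.5, -158.6, 240.8]
tcp_rot: [-3.141, 0.003, -3.141]
contact_force: [-0.1, -0.2, 1.2]
opening: 0.001
grasp_force: 0.0
```

```bash
cat > m.py <<'E'
from h import *
from rig import r
import sys
c=np.array([523,-83.5]);p=1.567
def lines(f):
    """graduation phase (mod 30 deg) of the visible wheel ring, dark bar excluded"""
    P=plane(f,42);Z=cloud(f)[...,2];d=P[...,:2]-c;R=np.hypot(d[...,0],d[...,1])
    m=(R>88)&(R<101)&(abs(Z-42)<9);g=f["img"].max(-1).astype(float)
    a=np.arctan2(d[...,1],d[...,0])
    dark=np.clip(cv2.medianBlur(g.astype(np.uint8),7)-g,0,60)*m
    z=(dark*np.exp(12j*a))[dark>12].sum();n=(dark>12).sum()
    return (np.angle(z)/12-p)%(np.pi/6),abs(z)/max(dark[dark>12].sum(),1),n
for i in range(int(sys.argv[1])):
    t=r.sense()["clock"];f=r.grab_frame("top");b=bar(f,c);L=lines(f)
    print(f"{t:.3f} bar {(b[0]-p)%(2*np.pi):.3f} n{b[1]} | ph {L[0]:.3f} q{L[1]:.2f} n{L[2]}")
s=r.sense();print(s["clock"],s["eef_pos"].round(1),s["contact_force"].round(1))
E
python3 m.py 5
```

```text
4.375 bar nan n0 | ph 0.059 q0.99 n39
4.425 bar nan n0 | ph 0.173 q0.99 n46
4.475 bar 4.320 n1 | ph 0.284 q0.99 n51
4.525 bar nan n0 | ph 0.395 q0.99 n49
4.575 bar 4.305 n3 | ph 0.506 q0.99 n38
4.625 [ 560.9 -158.3  238.9] [-0.4 -0.2 -0.3]
```

Emit:
apply_moves --deltas '[{"claw": 1, "delta_pos": [1.9, 0, 0], "yaw": 0}, {"claw": 1, "delta_pos": [1.9, 0, 0], "yaw": 0}, {"claw": 1, "delta_pos": [0, 0, 0], "yaw": 0}, {"claw": 1, "delta_pos": [0, 0, 0], "yaw": 0}, {"claw": 1, "delta_pos": [0, 0, 0], "yaw": 0}]'

```text
clock: 5.25
eef_pos: [524.6, -158.5, 239.7]
tcp_rot: [-3.141, 0.001, -3.141]
contact_force: [0.9, 0.2, -0.6]
opening: -0.0
grasp_force: 0.0
```

```bash
python3 m.py 5
```

```text
5.250 bar 5.599 n103 | ph 0.380 q0.75 n58
5.300 bar 5.700 n101 | ph 0.472 q0.81 n56
5.350 bar 5.802 n103 | ph 0.042 q0.77 n55
5.400 bar 5.900 n100 | ph 0.137 q0.67 n59
5.450 bar 5.998 n101 | ph 0.250 q0.65 n63
5.5 [ 524.2 -158.4  239.6] [-0.1 -0.7  0.4]
```

Emit:
apply_moves --deltas '[{"claw": 1, "delta_pos": [0, 0, 0], "yaw": 0}, {"claw": 1, "delta_pos": [0, 0, 0], "yaw": 0}, {"claw": 1, "delta_pos": [0, 0, 0], "yaw": 0}, {"claw": 1, "delta_pos": [0, 0, 0], "yaw": 0}]'

```text
clock: 6.0
eef_pos: [524.0, -158.4, 239.7]
tcp_rot: [-3.142, 0.0, -3.141]
contact_force: [0.1, 1.0, 0.5]
opening: 0.001
grasp_force: 0.0
```

```bash
python3 m.py 4
```

```text
6.000 bar 0.771 n107 | ph 0.251 q0.75 n52
6.050 bar 0.862 n100 | ph 0.349 q0.78 n52
6.100 bar 0.953 n96 | ph 0.435 q0.84 n59
6.150 bar 1.046 n99 | ph 0.520 q0.84 n60
6.2 [ 524.  -158.4  239.7] [-0.   0.5  0. ]
```

Emit:
apply_moves --deltas '[{"claw": 1, "delta_pos": [0, 0, 0.7], "yaw": 0}, {"claw": 1, "delta_pos": [0, 0, 0.7], "yaw": 0}, {"claw": 1, "delta_pos": [0, 0, 0], "yaw": 0}, {"claw": 1, "delta_pos": [0, 0, 0], "yaw": 0}, {"claw": 1, "delta_pos": [0, 0, 0], "yaw": 0}, {"claw": 1, "delta_pos": [0, 0, 0], "yaw": 0}]'

```text
clock: 6.95
eef_pos: [524.1, -158.4, 225.9]
tcp_rot: [-3.141, 0.0, -3.141]
contact_force: [0.3, 0.2, 0.0]
opening: -0.003
grasp_force: 0.0
```

```bash
python3 m.py 10
```

```text
6.950 bar nan n0 | ph 0.333 q0.92 n47
7.000 bar nan n0 | ph 0.412 q0.97 n51
7.050 bar nan n0 | ph 0.489 q0.99 n54
7.100 bar nan n0 | ph 0.043 q0.97 n41
7.150 bar nan n0 | ph 0.122 q0.93 n51
7.200 bar nan n0 | ph 0.203 q0.90 n50
7.250 bar nan n0 | ph 0.286 q0.91 n54
7.300 bar nan n0 | ph 0.366 q0.94 n55
7.350 bar nan n0 | ph 0.440 q0.98 n51
7.400 bar nan n0 | ph 0.515 q0.99 n49
7.45 [ 524.  -158.4  225.7] [-0.5 -0.5 -0.2]
```

Emit:
apply_moves --deltas '[{"claw": 1, "delta_pos": [0, 0, 0.4], "yaw": 0}, {"claw": 1, "delta_pos": [0, 0, 0.4], "yaw": 0}, {"claw": 1, "delta_pos": [0, 0, 0], "yaw": 0}, {"claw": 1, "delta_pos": [0, 0, 0], "yaw": 0}, {"claw": 1, "delta_pos": [0, 0, 0], "yaw": 0}, {"claw": 1, "delta_pos": [0, 0, 0], "yaw": 0}]'

```text
clock: 8.2
eef_pos: [524.1, -158.4, 217.8]
tcp_rot: [-3.142, 0.0, -3.141]
contact_force: [0.5, -0.7, 0.3]
opening: 0.002
grasp_force: 0.0
```

```bash
python3 m.py 6
```

```text
8.200 bar 4.336 n76 | ph 0.127 q0.88 n46
8.250 bar 4.374 n101 | ph 0.196 q0.89 n48
8.300 bar 4.443 n99 | ph 0.256 q0.84 n49
8.350 bar 4.512 n102 | ph 0.324 q0.80 n58
8.400 bar 4.579 n101 | ph 0.389 q0.82 n56
8.450 bar 4.643 n103 | ph 0.458 q0.79 n52
8.5 [ 524.  -158.4  217.7] [ 0.6  0.5 -0. ]
```

Emit:
apply_moves --deltas '[{"claw": 1, "delta_pos": [0, 0, 0], "yaw": 0}, {"claw": 1, "delta_pos": [0, 0, 0], "yaw": 0}, {"claw": 1, "delta_pos": [0, 0, 0], "yaw": 0}, {"claw": 1, "delta_pos": [0, 0, 0], "yaw": 0}, {"claw": 1, "delta_pos": [0, 0, 0], "yaw": 0}, {"claw": 1, "delta_pos": [0, 0, 0], "yaw": 0}, {"claw": 1, "delta_pos": [0, 0, 0], "yaw": 0}]'

```text
clock: 9.38
eef_pos: [524.0, -158.4, 217.7]
tcp_rot: [3.142, -0.0, -3.141]
contact_force: [-0.2, -0.2, 0.3]
opening: 0.002
grasp_force: 0.0
```

```bash
python3 m.py 4
```

```text
9.375 bar 5.800 n102 | ph 0.050 q0.80 n51
9.425 bar 5.857 n101 | ph 0.104 q0.80 n54
9.475 bar 5.914 n103 | ph 0.163 q0.82 n56
9.525 bar 5.972 n100 | ph 0.225 q0.81 n52
9.575 [ 524.  -158.4  217.7] [ 0.2 -1.1 -0. ]
```

Emit:
apply_moves --deltas '[{"claw": 1, "delta_pos": [0, 0, 0], "yaw": 0}, {"claw": 1, "delta_pos": [0, 0, 0.32], "yaw": 0}, {"claw": 1, "delta_pos": [0, 0, 0], "yaw": 0}, {"claw": 1, "delta_pos": [0, 0, 0], "yaw": 0}, {"claw": 1, "delta_pos": [0, 0, 0], "yaw": 0}]'

```text
clock: 10.2
eef_pos: [524.9, -158.5, 215.4]
tcp_rot: [-3.141, 0.003, -3.142]
contact_force: [0.2, 1.6, 10.0]
opening: -0.001
grasp_force: 4.8
```

```bash
python3 m.py 3
```

```text
10.200 bar 0.012 n107 | ph 0.022 q0.85 n57
10.250 bar 0.012 n107 | ph 0.022 q0.84 n55
10.300 bar 0.012 n106 | ph 0.018 q0.86 n54
10.35 [ 524.9 -158.5  215.5] [ 0.1  1.  10.1]
```

Stopped within about 0.01 rad of the pointer. Now lift straight off.

Emit:
apply_moves --deltas '[{"claw": 1, "delta_pos": [0, 0, -0.2], "yaw": 0}, {"claw": 1, "delta_pos": [0, 0, -1], "yaw": 0}, {"claw": 1, "delta_pos": [0, 0, -4], "yaw": 0}, {"claw": 1, "delta_pos": [0, 0, -5], "yaw": 0}, {"claw": 1, "delta_pos": [0, 0, -5], "yaw": 0}, {"claw": 1, "delta_pos": [0, 0, 0], "yaw": 0}, {"claw": 1, "delta_pos": [0, 0, 0], "yaw": 0}]'

```text
clock: 11.22
eef_pos: [523.6, -158.3, 366.3]
tcp_rot: [3.142, -0.0, -3.141]
contact_force: [-0.8, -0.5, -0.5]
opening: -0.001
grasp_force: 0.0
```

```bash
python3 m.py 3; python3 - <<'E'
from rig import r
import cv2
f=r.grab_frame("top");cv2.imwrite("pics/end.png",cv2.resize(f["img"][120:280,140:420],None,fx=2.8,fy=2.8))
E
```

```text
11.225 bar 6.243 n97 | ph 0.491 q0.84 n75
11.275 bar 6.235 n102 | ph 0.486 q0.85 n76
11.325 bar 6.230 n108 | ph 0.484 q0.84 n71
11.375 [ 523.5 -158.2  365. ] [-0.2 -0.4 -1.3]
```

View pics/end.png

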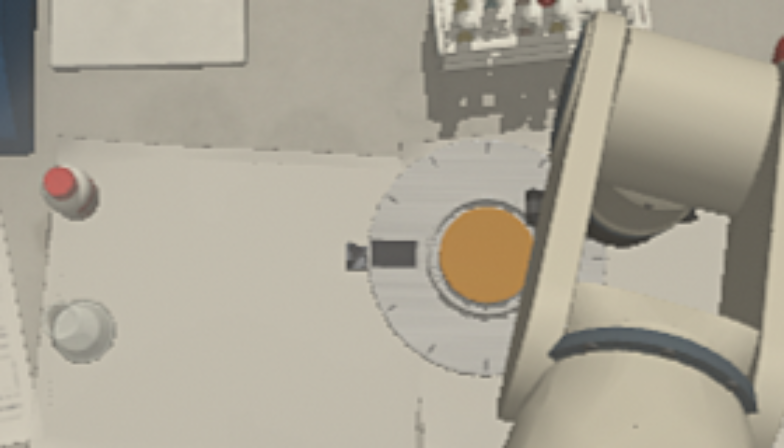

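The brake stop was good. But the release let the arm's vertical preload spring back, so the wheel is creeping slowly backwards (bar at −0.05 rad and moving). I'll catch it right away and push it gently forward.

Emit:
apply_moves --deltas '[{"claw": 1, "delta_pos": [0.4, 0, 5.5], "yaw": 0}, {"claw": 1, "delta_pos": [0.4, 0, 5.5], "yaw": 0}, {"claw": 1, "delta_pos": [0, 0, 3.6], "yaw": 0}, {"claw": 1, "delta_pos": [-0.2, 0, 0.3], "yaw": 0}, {"claw": 1, "delta_pos": [-0.3, 0, 0.05], "yaw": 0}, {"claw": 1, "delta_pos": [0, 0, 0], "yaw": 0}]'

```text
clock: 12.18
eef_pos: [521.1, -158.4, 216.8]
tcp_rot: [3.141, -0.0, -3.141]
contact_force: [-0.4, -0.0, 0.8]
opening: -0.002
grasp_force: 0.0
```

```bash
python3 m.py 2
```

```text
12.175 bar 0.057 n105 | ph 0.063 q0.78 n46
12.225 bar 0.071 n103 | ph 0.082 q0.83 n49
12.275 [ 520.9 -158.4  217. ] [-0.3 -0.6  0.3]
```

The push left the wheel turning forward at about 0.3 rad/s, with the bar just past the pointer. So I'll flick it again while it's still turning, let it make another free pass, then brake with a softer, slower release.

Emit:
apply_moves --deltas '[{"claw": 1, "delta_pos": [2.5, 0, -0.3], "yaw": 0}, {"claw": 1, "delta_pos": [-0.7, 0, 0.3], "yaw": 0}, {"claw": 1, "delta_pos": [-1.5, 0, 0.17], "yaw": 0}, {"claw": 1, "delta_pos": [-2.1, 0, 0.05], "yaw": 0}, {"claw": 1, "delta_pos": [-2.1, 0, -1.5], "yaw": 0}, {"claw": 1, "delta_pos": [-0.5, 0, -0.5], "yaw": 0}]'

```text
clock: 13.02
eef_pos: [567.6, -158.5, 235.6]
tcp_rot: [-3.141, 0.003, -3.141]
contact_force: [-0.3, -0.2, -1.3]
opening: 0.003
grasp_force: 0.0
```

```bash
python3 m.py 5
```

```text
13.025 bar 1.028 n101 | ph 0.506 q0.83 n46
13.075 bar 1.142 n100 | ph 0.098 q0.80 n48
13.125 bar 1.254 n101 | ph 0.210 q0.83 n56
13.175 bar 1.368 n98 | ph 0.318 q0.81 n58
13.225 bar 1.471 n91 | ph 0.416 q0.93 n46
13.275 [ 564.3 -158.3  234.2] [-0.4 -0.1  0.6]
```

Emit:
apply_moves --deltas '[{"claw": 1, "delta_pos": [2.2, 0, 0], "yaw": 0}, {"claw": 1, "delta_pos": [2.2, 0, 0], "yaw": 0}, {"claw": 1, "delta_pos": [0, 0, 0], "yaw": 0}, {"claw": 1, "delta_pos": [0, 0, 0], "yaw": 0}, {"claw": 1, "delta_pos": [0, 0, 0], "yaw": 0}, {"claw": 1, "delta_pos": [0, 0, 0], "yaw": 0}, {"claw": 1, "delta_pos": [0, 0, 0], "yaw": 0}, {"claw": 1, "delta_pos": [0, 0, 0], "yaw": 0}]'

```text
clock: 14.28
eef_pos: [521.1, -158.4, 234.8]
tcp_rot: [-3.142, -0.0, -3.141]
contact_force: [-0.3, -0.6, -0.5]
opening: -0.0
grasp_force: 0.0
```

Emit:
apply_moves --deltas '[{"claw": 1, "delta_pos": [0, 0, 0], "yaw": 0}, {"claw": 1, "delta_pos": [0, 0, 0], "yaw": 0}, {"claw": 1, "delta_pos": [0, 0, 0], "yaw": 0}, {"claw": 1, "delta_pos": [0, 0, 0], "yaw": 0}, {"claw": 1, "delta_pos": [0, 0, 0], "yaw": 0}, {"claw": 1, "delta_pos": [0, 0, 0], "yaw": 0}, {"claw": 1, "delta_pos": [0, 0, 0], "yaw": 0}, {"claw": 1, "delta_pos": [0, 0, 0], "yaw": 0}]'

```text
clock: 15.28
eef_pos: [521.0, -158.4, 234.8]
tcp_rot: [3.142, 0.0, -3.141]
contact_force: [-0.3, 0.7, -0.5]
opening: -0.001
grasp_force: 0.0
```

Emit:
apply_moves --deltas '[{"claw": 1, "delta_pos": [0, 0, 0], "yaw": 0}, {"claw": 1, "delta_pos": [0, 0, 0], "yaw": 0}, {"claw": 1, "delta_pos": [0, 0, 0], "yaw": 0}, {"claw": 1, "delta_pos": [0, 0, 0], "yaw": 0}]'

```text
clock: 15.78
eef_pos: [521.0, -158.4, 234.8]
tcp_rot: [-3.142, -0.0, -3.141]
contact_force: [-0.6, -0.3, 0.5]
opening: -0.003
grasp_force: 0.0
```

```bash
python3 m.py 4
```

```text
15.775 bar 6.244 n95 | ph 0.490 q0.82 n60
15.825 bar 0.039 n103 | ph 0.041 q0.81 n59
15.875 bar 0.116 n102 | ph 0.117 q0.75 n57
15.925 bar 0.196 n102 | ph 0.201 q0.71 n67
15.975 [ 521.  -158.4  234.8] [0.1 0.8 0. ]
```

Emit:
apply_moves --deltas '[{"claw": 1, "delta_pos": [0, 0, 0.6], "yaw": 0}, {"claw": 1, "delta_pos": [0, 0, 0.6], "yaw": 0}, {"claw": 1, "delta_pos": [0, 0, 0.4], "yaw": 0}, {"claw": 1, "delta_pos": [0, 0, 0.1], "yaw": 0}, {"claw": 1, "delta_pos": [0, 0, 0], "yaw": 0}, {"claw": 1, "delta_pos": [0, 0, 0], "yaw": 0}, {"claw": 1, "delta_pos": [0, 0, 0], "yaw": 0}, {"claw": 1, "delta_pos": [0, 0, 0], "yaw": 0}]'

```text
clock: 16.98
eef_pos: [521.0, -158.4, 217.9]
tcp_rot: [-3.142, 0.0, -3.141]
contact_force: [0.1, -0.5, -0.1]
opening: 0.002
grasp_force: 0.0
```

Emit:
apply_moves --deltas '[{"claw": 1, "delta_pos": [0, 0, 0], "yaw": 0}, {"claw": 1, "delta_pos": [0, 0, 0], "yaw": 0}, {"claw": 1, "delta_pos": [0, 0, 0], "yaw": 0}, {"claw": 1, "delta_pos": [0, 0, 0], "yaw": 0}, {"claw": 1, "delta_pos": [0, 0, 0], "yaw": 0}, {"claw": 1, "delta_pos": [0, 0, 0], "yaw": 0}, {"claw": 1, "delta_pos": [0, 0, 0], "yaw": 0}, {"claw": 1, "delta_pos": [0, 0, 0], "yaw": 0}]'

```text
clock: 17.98
eef_pos: [521.0, -158.4, 217.8]
tcp_rot: [3.142, -0.0, -3.141]
contact_force: [-0.2, 0.2, 0.4]
opening: -0.0
grasp_force: 0.0
```

Emit:
apply_moves --deltas '[{"claw": 1, "delta_pos": [0, 0, 0], "yaw": 0}, {"claw": 1, "delta_pos": [0, 0, 0], "yaw": 0}, {"claw": 1, "delta_pos": [0, 0, 0], "yaw": 0}, {"claw": 1, "delta_pos": [0, 0, 0], "yaw": 0}, {"claw": 1, "delta_pos": [0, 0, 0], "yaw": 0}, {"claw": 1, "delta_pos": [0, 0, 0], "yaw": 0}, {"claw": 1, "delta_pos": [0, 0, 0], "yaw": 0}, {"claw": 1, "delta_pos": [0, 0, 0], "yaw": 0}]'

```text
clock: 18.98
eef_pos: [521.0, -158.4, 217.8]
tcp_rot: [-3.142, -0.0, -3.141]
contact_force: [0.1, -0.3, 0.1]
opening: 0.001
grasp_force: 0.0
```

Emit:
apply_moves --deltas '[{"claw": 1, "delta_pos": [0, 0, 0], "yaw": 0}, {"claw": 1, "delta_pos": [0, 0, 0], "yaw": 0}, {"claw": 1, "delta_pos": [0, 0, 0], "yaw": 0}, {"claw": 1, "delta_pos": [0, 0, 0], "yaw": 0}, {"claw": 1, "delta_pos": [0, 0, 0], "yaw": 0}, {"claw": 1, "delta_pos": [0, 0, 0], "yaw": 0}, {"claw": 1, "delta_pos": [0, 0, 0], "yaw": 0}, {"claw": 1, "delta_pos": [0, 0, 0], "yaw": 0}]'

```text
clock: 19.98
eef_pos: [521.0, -158.4, 217.8]
tcp_rot: [3.142, 0.0, -3.141]
contact_force: [0.0, -0.1, -0.5]
opening: 0.004
grasp_force: 0.0
```

```bash
python3 m.py 4
```

```text
19.975 bar 5.055 n104 | ph 0.345 q0.81 n55
20.025 bar 5.100 n103 | ph 0.386 q0.82 n57
20.075 bar 5.144 n99 | ph 0.431 q0.83 n53
20.125 bar 5.187 n103 | ph 0.476 q0.80 n49
20.175 [ 521.  -158.4  217.8] [ 0.1  0.3 -0.1]
```

Emit:
apply_moves --deltas '[{"claw": 1, "delta_pos": [0, 0, 0], "yaw": 0}, {"claw": 1, "delta_pos": [0, 0, 0], "yaw": 0}, {"claw": 1, "delta_pos": [0, 0, 0], "yaw": 0}, {"claw": 1, "delta_pos": [0, 0, 0], "yaw": 0}, {"claw": 1, "delta_pos": [0, 0, 0], "yaw": 0}, {"claw": 1, "delta_pos": [0, 0, 0], "yaw": 0}, {"claw": 1, "delta_pos": [0, 0, 0], "yaw": 0}]'

```text
clock: 21.05
eef_pos: [521.0, -158.4, 217.8]
tcp_rot: [-3.142, -0.0, -3.141]
contact_force: [-0.2, -0.2, -0.1]
opening: 0.0
grasp_force: 0.0
```

```bash
python3 m.py 4
```

```text
21.050 bar 5.946 n103 | ph 0.201 q0.82 n58
21.100 bar 5.986 n103 | ph 0.238 q0.81 n56
21.150 bar 6.025 n102 | ph 0.272 q0.83 n57
21.200 bar 6.063 n101 | ph 0.311 q0.84 n54
21.25 [ 521.  -158.4  217.8] [-0.5  0.3 -0.2]
```

Emit:
apply_moves --deltas '[{"claw": 1, "delta_pos": [0, 0, 0], "yaw": 0}, {"claw": 1, "delta_pos": [0, 0, 0.28], "yaw": 0}, {"claw": 1, "delta_pos": [0, 0, 0], "yaw": 0}, {"claw": 1, "delta_pos": [0, 0, 0], "yaw": 0}, {"claw": 1, "delta_pos": [0, 0, 0], "yaw": 0}]'

```text
clock: 21.88
eef_pos: [521.5, -158.5, 215.5]
tcp_rot: [-3.141, 0.002, -3.141]
contact_force: [0.1, 0.4, 5.3]
opening: -0.0
grasp_force: 2.7
```

```bash
python3 m.py 3
```

```text
21.875 bar 0.005 n108 | ph 0.009 q0.81 n52
21.925 bar 0.005 n108 | ph 0.009 q0.82 n54
21.975 bar 0.005 n108 | ph 0.010 q0.81 n51
22.025 [ 521.5 -158.5  215.5] [0.1 0.2 5.3]
```

Stopped at 0.005 rad. Release very slowly this time, compensating sideways.

Emit:
apply_moves --deltas '[{"claw": 1, "delta_pos": [-0.007, 0, -0.01], "yaw": 0}, {"claw": 1, "delta_pos": [0, 0, 0], "yaw": 0}, {"claw": 1, "delta_pos": [-0.007, 0, -0.01], "yaw": 0}, {"claw": 1, "delta_pos": [0, 0, 0], "yaw": 0}, {"claw": 1, "delta_pos": [-0.007, 0, -0.01], "yaw": 0}, {"claw": 1, "delta_pos": [0, 0, 0], "yaw": 0}]'

```text
clock: 22.78
eef_pos: [521.4, -158.5, 215.5]
tcp_rot: [-3.141, 0.001, -3.141]
contact_force: [0.3, -1.3, 6.0]
opening: 0.001
grasp_force: 2.8
```

```bash
python3 m.py 2
```

```text
22.775 bar 0.003 n106 | ph 0.009 q0.80 n47
22.825 bar 0.005 n108 | ph 0.008 q0.80 n46
22.875 [ 521.4 -158.5  215.5] [0.4 0.1 5.6]
```

Emit:
apply_moves --deltas '[{"claw": 1, "delta_pos": [-0.006, 0, -0.015], "yaw": 0}, {"claw": 1, "delta_pos": [0, 0, 0], "yaw": 0}, {"claw": 1, "delta_pos": [-0.006, 0, -0.015], "yaw": 0}, {"claw": 1, "delta_pos": [0, 0, 0], "yaw": 0}]'

```text
clock: 23.38
eef_pos: [521.2, -158.5, 215.5]
tcp_rot: [-3.142, -0.0, -3.141]
contact_force: [-0.7, -2.5, 2.5]
opening: 0.001
grasp_force: 1.4
```

```bash
python3 m.py 2
```

```text
23.375 bar 0.005 n108 | ph 0.004 q0.84 n44
23.425 bar 0.005 n108 | ph 0.004 q0.84 n44
23.475 [ 521.3 -158.4  215.5] [ 0.4 -1.3  3.2]
```

Emit:
apply_moves --deltas '[{"claw": 1, "delta_pos": [-0.003, 0, -0.01], "yaw": 0}, {"claw": 1, "delta_pos": [0, 0, 0], "yaw": 0}, {"claw": 1, "delta_pos": [-0.003, 0, -0.01], "yaw": 0}, {"claw": 1, "delta_pos": [0, 0, 0], "yaw": 0}, {"claw": 1, "delta_pos": [-0.003, 0, -0.01], "yaw": 0}, {"claw": 1, "delta_pos": [0, 0, 0], "yaw": 0}]'

```text
clock: 24.22
eef_pos: [521.4, -158.4, 215.9]
tcp_rot: [3.142, -0.0, -3.141]
contact_force: [0.1, 0.5, -0.3]
opening: -0.002
grasp_force: 0.0
```

```bash
python3 m.py 2
```

```text
24.225 bar 0.003 n107 | ph 0.002 q0.84 n44
24.275 bar 0.003 n107 | ph 0.002 q0.84 n48
24.325 [ 521.4 -158.4  215.9] [ 0.2  0.4 -0.4]
```

Released with no motion. Raise well clear and check.

Emit:
apply_moves --deltas '[{"claw": 1, "delta_pos": [0, 0, -0.1], "yaw": 0}, {"claw": 1, "delta_pos": [0, 0, -0.3], "yaw": 0}, {"claw": 1, "delta_pos": [0, 0, -2], "yaw": 0}, {"claw": 1, "delta_pos": [0, 0, -4], "yaw": 0}, {"claw": 1, "delta_pos": [0, 0, -4], "yaw": 0}, {"claw": 1, "delta_pos": [0, 0, -2], "yaw": 0}, {"claw": 1, "delta_pos": [0, 0, 0], "yaw": 0}, {"claw": 1, "delta_pos": [0, 0, 0], "yaw": 0}]'

```text
clock: 25.32
eef_pos: [521.0, -158.3, 339.0]
tcp_rot: [3.141, -0.001, -3.141]
contact_force: [-0.3, 0.1, -0.8]
opening: -0.002
grasp_force: 0.0
```

```bash
python3 m.py 3
```

```text
25.325 bar 6.277 n97 | ph 0.004 q0.86 n58
25.375 bar 6.277 n99 | ph 0.004 q0.86 n55
25.425 bar 6.278 n99 | ph 0.004 q0.87 n60
25.475 [ 521.1 -158.3  338.7] [-0.8  0.3 -0.2]
```

Emit:
apply_moves --deltas '[{"claw": 1, "delta_pos": [0, 0, 0], "yaw": 0}, {"claw": 1, "delta_pos": [0, 0, 0], "yaw": 0}, {"claw": 1, "delta_pos": [0, 0, 0], "yaw": 0}, {"claw": 1, "delta_pos": [0, 0, 0], "yaw": 0}, {"claw": 1, "delta_pos": [0, 0, 0], "yaw": 0}, {"claw": 1, "delta_pos": [0, 0, 0], "yaw": 0}, {"claw": 1, "delta_pos": [0, 0, 0], "yaw": 0}, {"claw": 1, "delta_pos": [0, 0, 0], "yaw": 0}]'

```text
clock: 26.48
eef_pos: [521.4, -158.4, 339.9]
tcp_rot: [3.142, -0.0, -3.141]
contact_force: [0.4, 0.0, 0.1]
opening: -0.004
grasp_force: 0.0
```

```bash
python3 m.py 2
```

```text
26.475 bar 6.277 n98 | ph 0.004 q0.87 n59
26.525 bar 6.275 n97 | ph 0.004 q0.87 n60
26.575 [ 521.4 -158.4  339.9] [-0.9  0.  -0. ]
```

The wheel is at rest with the bar at the pointer, so I'm handing in.

```bash
python3 -c "
from rig import r
print(r.sign_off())"
```

```text
the job is handed in; nothing more can be done
None
```

The wheel ended at rest with the index bar within about 0.01 rad of the pointer and the finger clear, but it did turn back once: after the first stop (second pass) my release set it creeping back by at least 0.05 rad, so I caught it, flicked it again, and stopped and released it cleanly on the fourth pass at about 26 s (dish, flask and bottle looked in place at the last picture; jar not rechecked).

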